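# Sort the fingerprint powders and brushes back into their colour trays

### The arm

A 6-joint arm with a two-finger parallel gripper is mounted at the origin on the work surface. World frame = base frame: x ahead of the robot, y to its left, z up, the work surface at z = 0. Lengths are in mm, angles in rad, forces in N, time in s.
With the tool pointing down it reaches from about 350 to 775 mm from the base axis. Payload 7.3 kg.
Tool frame: the origin (TCP) lies midway between the tips of the shut fingers; the grasp point (between the pads) lies 19 mm behind it; z points along the fingers, y is the line along which they close (so a half turn about z gives the same grasp; the last joint's range is limited). The gripper opens to 92 mm and grips with 3 to 60 N. Pads are 19 mm wide; open, the fingers measure 130 mm over their backs; the gripper's body (75 mm by 190 mm) begins 47 mm behind the grasp point.
Start: joints at [-1.33, 0.342, 1.524, -0, 1.275, -0.146], TCP at [198.067, -486.224, 226.741] pointing down, gripper open.
Joint ranges: [-2.53, 2.53], [-0.77, 2.02], [0.04, 2.7], [-1, 4.14], [0.28, 2.66], [-3.11, 3.11]. Speed limits (rad/s): [2.57, 2.57, 3.14, 3.14, 3.14, 3.14].

### API

Orientations are given as [roll, pitch, yaw] about the fixed x, y, z axes, in that order (R = Rz(yaw) Ry(pitch) Rx(roll)).
In Python, from plant import get_obs, capture, camera_model, close_job, search_frame, regions_of, pinpoint gives the robot as it stands. The module is installed in compiled form; this text tells all that it offers.
- The arm moves only by the shell command python3 -m pendant 'ROWS'. ROWS is JSON, one flat list of numbers, 7 for each row, row after row: the shift along the tool's x, y, z in units of 30 mm (1.0 is 30 mm), then the turn, a rotation vector about the tool's x, y, z in units of 4 degrees (1.0 is 4 degrees), then the closure, from -1 (fully open) to 1 (shut), so that 0 is half open. In form: [dx, dy, dz, wx, wy, wz, gripper, dx, dy, dz, wx, wy, wz, gripper, ...]. A call has 1 to 12 rows; each row shifts and turns the commanded pose from where the row before left it, along the tool's axes as they then stand; what a row does not reach is not made up. A row lasts 1/10 s, in which the tool goes at most 50 mm and 8.59 degrees, less where a joint would pass 70% of its speed; a pose out of reach is approached as far as the arm can. A call with a number of a shift or a turn outside -1 to 1 is refused whole. A call with a gripper value outside its range is refused whole. The fingers move at their own pace and stop on an object; the grip force is fixed at half the most. Time passes only in rows, so rows that do not move let the fingers close. It gives the time, the measured TCP pose, the force, the opening and the grip force at its end, in the units of the state.
- get_obs(): the state, without advancing time (a new reading comes with each control period).
- capture(name): name is "scene" or "top"; returns the picture (420x560x3 uint8, red, green, blue); there is no depth.
- camera_model(name): a dict with "fov_y" (degrees; the focal length in pixels is half the picture's height over the tangent of half this angle, whatever the lens; pixels are square), "cx", "cy" (the principal point, pixels), "D" ([k1, k2, p1, p2, k3] as OpenCV has them; the pictures are not rectified), "pose" (4x4, takes a point from camera to world coordinates). Camera axes: x right, y up, looking along -z (the intrinsics and any distortion apply to the point x, -y, -z); pixel columns grow to the right and rows downward; lengths in mm; the calibration is good to about 2 mm. A picture is of the moment at which its call begins. camera_model takes no time and is no camera call.
- close_job(): hands the job in; it is judged then, once.
Trained networks look in the newest picture that a camera, given by its name, has taken for a name from the list of things; names that differ only in an ending like _2 or _b are one class to them, and where a whole thing is asked for, a point or a joint stands for the part that bears it (a point fixed in the world has none). Each returns a list of dicts, best first, with "score" (0 to 1); they miss things now and then, are a little off and sometimes report something else, mostly with a low value. They report only what shows in the picture. A call takes as long as a camera call. They do not tell look-alikes from the thing itself.
- search_frame(camera, thing): "location" ([column, row] in pixels, amid what is visible of it).
- regions_of(camera, thing): "pixels" (420x560 bool, what is visible of it) and "location" ([column, row] in pixels, amid what is visible of it).
- pinpoint(camera, thing): "location" ([column, row] in pixels: a listed point, or the origin of a listed thing).
The state is a dict: "time": time; "joint_positions": joint angles; "dq": joint speeds; "tau": joint torques, N m; "tool_pos": TCP position; "tcp_rot": TCP orientation; "contact_force": force on the tool from outside, world axes, zero at the start; "moment": the same for the moment, N m; "grip_width": finger opening in mm; "finger_force": force on a finger pad.
Only numpy, scipy, OpenCV 4.12 (cv2) and the standard library are available. Lean on these libraries where they do the work, as an engineer would, in place of code of your own. Each camera call takes 0.05 s, during which the arm holds its last target. There are 200 camera calls.

### The job

Put the fingerprint kit away without mixing the powders: both black jars and the black brush go in the black tray, the loose orange jar and the orange brush in the orange tray, each jar standing in a well of its own and each brush lying flat in the long trough. Keep the jars upright and set everything down rather than dropping it. Leave the orange jar that is already put away in its well, and do not knock the coffee cup or the magnifier.

Things in the scene. Friction and masses are not known exactly. Their poses are not given: they have to be found in the camera images.
- tray_black: Black plastic tray, fixed, 152 (x) by 184 (y) mm outside; floor 3 mm thick, walls 4 mm thick, tops 15 mm above the desk. Brush trough on its -x side: inside 66 (x) by 176 (y) mm, centre x=-39, y=0. Two jar wells on its +x side: each inside 74 (x) by 86 (y) mm, centres x=+35, y=+45 and y=-45. Origin: centre of underside, on the desk. Both wells empty at the start, on the side away from the robot.
- tray_orange: Orange plastic tray, fixed, 152 (x) by 184 (y) mm outside; floor 3 mm thick, walls 4 mm thick, tops 15 mm above the desk. Brush trough on its -x side: inside 66 (x) by 176 (y) mm, centre x=-39, y=0. Two jar wells on its +x side: each inside 74 (x) by 86 (y) mm, centres x=+35, y=+45 and y=-45. Origin: centre of underside, on the desk. jar_stored is in the y=+45 well. Wells on the robot's side.
- jar_black: Closed screw-top powder jar, upright on the desk: black body and black knurled lid, white paper band round the body. Cylinder 58 mm in diameter (the lid is the widest part, the top 16 mm) and 52 mm tall; about 110 g. Origin at the centre of its underside, z up. The wider of the two black jars. Belongs to the black tray.
- jar_black_tall: Closed screw-top powder jar, upright on the desk: black body and black knurled lid, white paper band round the body. Cylinder 46 mm in diameter (the lid is the widest part, the top 16 mm) and 60 mm tall; about 120 g. Origin at the centre of its underside, z up. The narrower, taller black jar. Belongs to the black tray.
- jar_orange: Closed screw-top powder jar, upright on the desk: orange body and orange knurled lid, white paper band round the body. Cylinder 58 mm in diameter (the lid is the widest part, the top 16 mm) and 52 mm tall; about 100 g. Origin at the centre of its underside, z up. The orange jar that stands loose on the desk. Belongs to the orange tray.
- brush_black: Fingerprint brush, flat-sided black handle, lying on the desk along its x axis: 150 mm long. Handle 100 mm long, 14 mm wide, 16 mm high, from x = -75 to x = +25 mm; then an aluminium ferrule and a dark grey tuft (14 mm high and wide) up to x = +75 mm. 35 g, balances near the origin, which is at mid-length on the underside. Belongs to the black tray.
- brush_orange: Fingerprint brush, flat-sided orange handle, lying on the desk along its x axis: 150 mm long. Handle 100 mm long, 14 mm wide, 16 mm high, from x = -75 to x = +25 mm; then an aluminium ferrule and a pale cream tuft (14 mm high and wide) up to x = +75 mm. 35 g, balances near the origin, which is at mid-length on the underside. Belongs to the orange tray.
- jar_stored: Closed screw-top powder jar, upright in a well of the orange tray: orange body and orange knurled lid, white paper band round the body. Cylinder 58 mm in diameter (the lid is the widest part, the top 16 mm) and 52 mm tall; about 100 g. Origin at the centre of its underside, z up. Already put away: it stays in its well.
- cup: Bystander: yellow coffee cup with a cardboard sleeve and black lid, 85 mm across, 114 mm tall, standing loose on the desk. Origin at the centre of its underside.
- magnifier: Bystander: steel stand magnifier, an upright cylinder 50 mm across and 60 mm tall with a glass top, standing loose. Origin at the centre of its underside.
Not all that is in view belongs to the job. Leave any yellow look-alike of the tray_black alone.

How it is judged:
By the outcome, as a careful person would: the job done as asked, in the order asked, and still so for the second after the job is handed in, with the robot touching nothing.
It also fails if it takes over 144 s, if anything falls off the work surface, if the arm or the gripper's body presses on something with over 40 N, if the wrist force passes 120 N, or if a joint passes its speed limit or range.

## Working session

There is one attempt and no reset: what is moved stays moved. The work goes in short steps, Python scripts to look and compute and a shell command to move; the robot and the scene stay as the last step left them, time stands still between calls to the robot, and variables do not carry over. Pictures are saved under pics/ and viewed, at most 14 in all, crops included, and the job is handed in when it is done.

```bash
mkdir -p pics
cat > h.py <<'E'
import numpy as np, cv2
from plant import *
def cam(n):
    m=camera_model(n); f=210/np.tan(np.radians(m["fov_y"])/2)
    return m,np.array([[f,0,m["cx"]],[0,f,m["cy"]],[0,0,1.]]),np.array(m["D"],float),np.array(m["pose"],float)
def ray(n,px,z):
    m,K,D,P=cam(n)
    u=cv2.undistortPoints(np.array(px,float).reshape(-1,1,2),K,D).reshape(-1,2)
    d=np.c_[u[:,0],-u[:,1],-np.ones(len(u))]@P[:3,:3].T; o=P[:3,3]
    return o+d*((z-o[2])/d[:,2])[:,None]
def proj(n,X):
    m,K,D,P=cam(n); c=(np.array(X,float).reshape(-1,3)-P[:3,3])@P[:3,:3]
    return cv2.projectPoints(c*[1,-1,-1],np.zeros(3),np.zeros(3),K,D)[0].reshape(-1,2)
E
python3 - <<'E'
from h import *
for n in ("scene","top"):
    im=capture(n); cv2.imwrite(f"pics/{n}0.png",im[:,:,::-1])
    print(n,np.round(cam(n)[3],2).tolist())
    for t in "tray_black tray_orange jar_black jar_black_tall jar_orange brush_black brush_orange cup magnifier".split():
        print(t,[(np.round(r["location"]).tolist(),round(r["score"],2),np.round(ray(n,r["location"],0)[0,:2]).tolist()) for r in pinpoint(n,t)[:4]])
o=get_obs();print(o)
E
```

```text
scene [[0.12, -0.73, 0.68, 1308.48], [0.99, 0.1, -0.07, -159.55], [-0.02, 0.68, 0.73, 935.21], [0.0, 0.0, 0.0, 1.0]]
tray_black [([238.0, 260.0], 0.65, [595.0, -186.0]), ([120.0, 198.0], 0.6, [296.0, -545.0]), ([168.0, 232.0], 0.57, [463.0, -386.0])]
tray_orange [([362.0, 249.0], 0.77, [605.0, 166.0])]
jar_black [([345.0, 209.0], 0.77, [445.0, 156.0])]
jar_black_tall [([245.0, 221.0], 0.53, [451.0, -156.0]), ([240.0, 260.0], 0.26, [598.0, -182.0])]
jar_orange [([286.0, 218.0], 0.76, [459.0, -30.0])]
brush_black [([167.0, 232.0], 0.65, [465.0, -388.0]), ([346.0, 210.0], 0.59, [452.0, 157.0])]
brush_orange [([424.0, 218.0], 0.63, [513.0, 381.0]), ([177.0, 285.0], 0.45, [656.0, -353.0])]
cup [([445.0, 260.0], 0.71, [674.0, 379.0])]
magnifier [([177.0, 285.0], 0.71, [656.0, -352.0])]
top [[-0.02, 1.0, -0.06, 424.43], [-1.0, -0.02, 0.0, -81.49], [0.0, 0.06, 1.0, 1337.38], [0.0, 0.0, 0.0, 1.0]]
tray_black [([319.0, 170.0], 0.97, [603.0, -194.0]), ([444.0, 278.0], 0.93, [291.0, -540.0])]
tray_orange [([200.0, 177.0], 0.63, [589.0, 139.0])]
jar_black [([198.0, 227.0], 0.79, [450.0, 148.0])]

[... 406 characters left out ...]
 'joint_positions': array([-1.33003873e+00,  3.41987253e-01,  1.52410057e+00,  2.89426319e-05,
        1.27539383e+00, -1.46022337e-01]), 'dq': array([ 6.88142104e-04, -6.84185604e-04,  2.58224971e-04,  2.66652711e-03,
        1.50981537e-05, -8.44623154e-04]), 'tau': array([ 1.47542069e-03, -4.31134844e+01, -2.44479346e+01,  7.17196497e-02,
        4.82933130e-02, -2.78829452e-05]), 'tool_pos': array([ 198.05755849, -486.23158281,  226.74693106]), 'tcp_rot': array([ 3.14147880e+00, -1.12433866e-05,  3.86771507e-01]), 'contact_force': array([-0.67492869, -0.41811221, -0.34076172]), 'moment': array([ 0.01833528,  0.01267952, -0.00112675]), 'finger_force': 0.0, 'grip_width': 91.67546675393426}
```

View pics/top0.png

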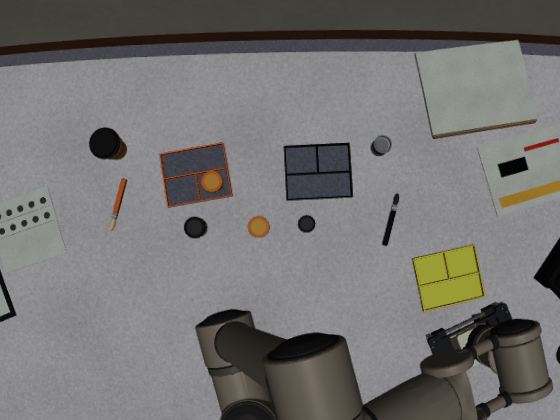

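View pics/scene0.png

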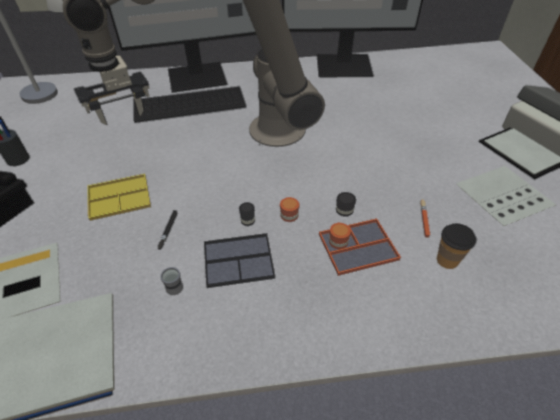

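The top view shows +x up and +y left. Black tray is at (319,171) with its wells on top. The orange tray is at (197,175) with the stored jar at (212,181) and its free well at about (182,189). The jars are at (195,227), (259,226) and (306,224), the brushes at (118,205) and (390,220), the cup at (106,143) and the magnifier at (381,145). The yellow look-alike is at (448,278).

Next I fit poses from the masks in both cameras.

```bash
cat >> h.py <<'E'
from scipy.optimize import fsolve, least_squares
def mask_near(n,thing,px,tol=25):
    c=[r for r in regions_of(n,thing) if np.hypot(*(np.array(r["location"])-px))<tol]
    return c[0]["pixels"].astype(np.uint8) if c else None
def hullpts(X,n): return cv2.convexHull(proj(n,X).astype(np.float32))
def cyl(x,y,r,h,z0=0):
    t=np.linspace(0,2*np.pi,48); return np.array([[x+r*np.cos(a),y+r*np.sin(a),z] for a in t for z in (z0,z0+h)])
def box(x,y,yaw,l,w,h,z0=0):
    c,s=np.cos(yaw),np.sin(yaw)
    return np.array([[x+c*a-s*b,y+s*a+c*b,z] for a in(-l/2,l/2) for b in(-w/2,w/2) for z in(z0,z0+h)])
def ctr(h): m=cv2.moments(h); return np.array([m["m10"]/m["m00"],m["m01"]/m["m00"]])
def mctr(m):
    k=max(cv2.findContours(m,cv2.RETR_EXTERNAL,cv2.CHAIN_APPROX_NONE)[0],key=cv2.contourArea)
    mm=np.zeros_like(m); cv2.drawContours(mm,[k],-1,1,-1); r,c=np.nonzero(mm)
    return np.array([c.mean(),r.mean()]),k.reshape(-1,2)
def fitpos(n,thing,x0,shape):
    px=ctr(hullpts(shape(*x0),n)); m=mask_near(n,thing,px)
    if m is None: return None
    c,k=mctr(m)
    s=fsolve(lambda p:ctr(hullpts(shape(*p),n))-c,x0,epsfcn=1e-3)
    rat=m.sum()/cv2.contourArea(hullpts(shape(*s),n))
    return s,rat,k
E
cat > meas.py <<'E'
from h import *
import sys
S={"jar_black":(450,150,29,52),"jar_black_tall":(452,-150,23,60),"jar_orange":(457,-25,29,52),"cup":(680,385,42,114),"magnifier":(660,-357,25,60)}
B={"brush_black":(464,-387,150,14,16),"brush_orange":(515,378,150,14,16),"tray_black":(600,-190,184,152,15),"tray_orange":(595,150,184,152,15)}
for n in ("top","scene"):
    im=capture(n)
    for t,(x,y,r,h) in S.items():
        f=fitpos(n,t,(x,y),lambda a,b:cyl(a,b,r,h)); print(n,t,f and (f[0].round(1),round(f[1],2)))
    for t,(x,y,l,w,h) in B.items():
        m=mask_near(n,t,ctr(hullpts(box(x,y,1.57,l,w,h),n)))
        if m is None: print(n,t,None); continue
        _,k=mctr(m); X=ray(n,k,h if 'tray' in t else 10)[:,:2]
        (c,sz,_)=r=cv2.minAreaRect(X.astype(np.float32)); p=cv2.boxPoints(r)
        e=[p[1]-p[0],p[2]-p[1]]; e=max(e,key=np.linalg.norm); a=np.degrees(np.arctan2(e[1],e[0]))%180
        print(n,t,np.round(c,1),np.round(sz,1),"long axis",round(a,1))
E
python3 meas.py
```

```text
top jar_black (array([449.2, 149.3]), np.float64(0.9))
top jar_black_tall (array([ 452.2, -151.1]), np.float64(0.91))
top jar_orange (array([447. , -22.7]), np.float64(0.98))
top cup (array([678. , 386.1]), np.float64(0.8))
top magnifier (array([ 664.4, -362.7]), np.float64(0.99))
top brush_black [ 460.5 -387.9] [ 17.  139.3] long axis 162.7
top brush_orange None
top tray_black [ 596.2 -188.6] [155.7 184.9] long axis 91.6
top tray_orange [595.5 152.1] [153.5 184.7] long axis 99.0
scene jar_black (array([448.7, 152. ]), np.float64(0.96))
scene jar_black_tall (array([ 451.2, -147.9]), np.float64(0.94))
scene jar_orange (array([447.3, -20.7]), np.float64(1.04))
scene cup (array([668. , 388.1]), np.float64(0.79))
scene magnifier (array([ 661.8, -361. ]), np.float64(1.02))
scene brush_black [ 459.3 -383.9] [ 19.  143.5] long axis 162.9
scene brush_orange [521.1 377.8] [ 15.6 147.4] long axis 164.4
scene tray_black [ 604.8 -185.2] [161.8 183.5] long axis 91.7
scene tray_orange [600.8 152.7] [163.5 191.2] long axis 99.3
```

Run:
```python
import cv2
a=cv2.imread("pics/top0.png")
cv2.imwrite("pics/crop.png",cv2.resize(a[130:250,90:410],None,fx=2.5,fy=2.5,interpolation=cv2.INTER_CUBIC))
```

```text
(no output)
```

View pics/crop.png

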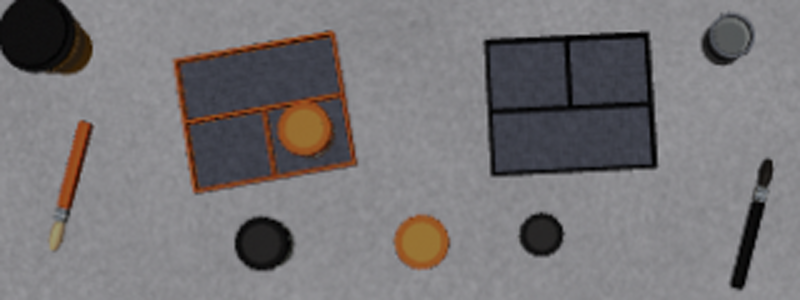

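Both cameras agree to a few mm, and the sizes and tray layout match. I'll start by turning the tool to yaw 91.6°, so it closes along the tray's x.

```bash
cat > go.py <<'E'
# usage: go.py x y z yawdeg -> total shift units (tool axes), turn units, from the measured pose
import sys,numpy as np
from plant import get_obs
from scipy.spatial.transform import Rotation as R
o=get_obs(); x,y,z,yaw=map(float,sys.argv[1:5])
Rt=R.from_euler("xyz",o["tcp_rot"]); Rg=R.from_euler("xyz",[np.pi,0,np.radians(yaw)])
print("pose",o["tool_pos"].round(1),np.degrees(o["tcp_rot"]).round(2),"t",round(o["time"],1),"w",round(o["grip_width"],1))
print("shift if turned first",(Rg.inv().apply(np.array([x,y,z])-o["tool_pos"])/30).round(3))
print("shift now",(Rt.inv().apply(np.array([x,y,z])-o["tool_pos"])/30).round(3),"turn",(np.degrees((Rt.inv()*Rg).as_rotvec())/4).round(3))
E
python3 -m pendant '[0,0,0,0,0,-1,-1,0,0,0,0,0,-1,-1,0,0,0,0,0,-1,-1,0,0,0,0,0,-1,-1,0,0,0,0,0,-1,-1,0,0,0,0,0,-1,-1,0,0,0,0,0,-1,-1,0,0,0,0,0,-1,-1,0,0,0,0,0,-1,-1,0,0,0,0,0,-1,-1,0,0,0,0,0,-1,-1,0,0,0,0,0,-1,-1]'
python3 -m pendant '[0,0,0,0,0,-1,-1,0,0,0,0,0,-1,-1,0,0,0,0,0,-1,-1,0,0,0,0,0,-1,-1,0,0,0,0,0,-1,-1,0,0,0,0,0,-0.35,-1,0,0,0,0,0,0,-1]'
python3 go.py 449 151 110 91.6
```

```text
time: 3.2
tool_pos: [198.1, -486.2, 226.7]
tcp_rot: [3.142, 0.0, 1.227]
contact_force: [0.1, -0.4, 0.5]
grip_width: 92.0
finger_force: 0.0
time: 3.9
tool_pos: [198.1, -486.2, 226.8]
tcp_rot: [3.142, 0.0, 1.597]
contact_force: [0.1, -0.4, 0.6]
grip_width: 91.6
finger_force: 0.0
pose [ 198.1 -486.2  226.8] [1.800e+02 1.000e-02 9.152e+01] t 3.9 w 91.6
shift if turned first [21.     8.954  3.892]
shift now [21.013  8.925  3.889] turn [ 0.     0.002 -0.02 ]
```

```bash
python3 -m pendant '[0.5,0.99,0,0,0,0,-1,0.5,0.99,0,0,0,0,-1,0.5,0.99,0,0,0,0,-1,0.5,0.99,0,0,0,0,-1,0.5,0.99,0,0,0,0,-1,0.5,0.99,0,0,0,0,-1,0.5,0.99,0,0,0,0,-1,0.5,0.99,0,0,0,0,-1,0.5,0.99,0,0,0,0,-1,1,0,0,0,0,0,-1,1,0,0,0,0,0,-1,1,0,0,0,0,0,-1]' | head -2
python3 -m pendant '[1,0,0,0,0,0,-1,1,0,0,0,0,0,-1,1,0,0,0,0,0,-1,1,0,0,0,0,0,-1,1,0,0,0,0,0,-1,1,0,0,0,0,0,-1,1,0,0.5,0,0,0,-1,1,0,0.5,0,0,0,-1,1,0,0.5,0,0,0,-1,1,0,0.5,0,0,0,-1,1,0,0.5,0,0,0,-1,0,0,0.5,0,0,0,-1]'
python3 go.py 449 151 25 91.6
```

```text
time: 5.1
tool_pos: [459.2, -252.8, 226.4]
time: 6.3
tool_pos: [449.8, 78.6, 136.3]
tcp_rot: [3.141, -0.001, 1.6]
contact_force: [0.7, -1.4, 0.3]
grip_width: 91.8
finger_force: 0.0
pose [449.8  78.6 136.3] [ 1.7998e+02 -4.0000e-02  9.1650e+01] t 6.3 w 91.8
shift if turned first [2.412 0.04  3.708]
shift now [2.409 0.04  3.71 ] turn [ 0.005 -0.011  0.013]
```

```bash
python3 -m pendant '[0.8,0,0,0,0,0,-1,0.8,0,0,0,0,0,-1,0.8,0.04,0,0,0,0,-1,0,0,0,0,0,0,-1,0,0,0,0,0,0,-1]' | head -2
python3 go.py 449 151 25 91.6; python3 meas.py 2>&1 | head -3
```

```text
time: 6.8
tool_pos: [449.3, 147.9, 136.6]
pose [449.3 147.9 136.6] [-1.80e+02  3.00e-02  9.16e+01] t 6.8 w 91.9
shift if turned first [ 0.104 -0.007  3.721]
shift now [ 0.105 -0.007  3.721] turn [-0.001  0.006 -0.001]
top jar_black (array([448.4, 134.6]), np.float64(0.43))
top jar_black_tall (array([ 452.2, -151. ]), np.float64(0.9))
top jar_orange (array([446.1, -22.2]), np.float64(1.03))
```

```bash
python3 -m pendant '[0.1,0,0.9,0,0,0,-1,0,0,0.9,0,0,0,-1,0,0,0.9,0,0,0,-1,0,0,0.6,0,0,0,-1,0,0,0.42,0,0,0,-1,0,0,0,0,0,0,1,0,0,0,0,0,0,1,0,0,0,0,0,0,1,0,0,0,0,0,0,1,0,0,0,0,0,0,1,0,0,0,0,0,0,1]'
python3 go.py 449 151 25 91.6; 
python3 -m pendant '[0,0,-0.7,0,0,0,1,0,0,-1,0,0,0,1,0,0,-1,0,0,0,1,0,0,0,0,0,0,1,0,0,0,0,0,0,1]'
python3 go.py 631.7 -141 110 91.6
```

```text
time: 8.9
tool_pos: [449.7, 150.9, 25.7]
tcp_rot: [3.14, -0.0, 1.598]
contact_force: [-0.8, 0.4, 5.8]
grip_width: 57.7
finger_force: 30.0
pose [449.7 150.9  25.7] [ 1.7993e+02 -1.0000e-02  9.1560e+01] t 8.9 w 57.7
shift if turned first [ 0.003 -0.023  0.024]
shift now [ 0.003 -0.024  0.024] turn [ 0.018 -0.001 -0.01 ]
time: 9.4
tool_pos: [449.2, 150.8, 106.2]
tcp_rot: [3.141, -0.0, 1.598]
contact_force: [-1.2, -0.5, -1.5]
grip_width: 57.3
finger_force: 30.0
pose [449.2 150.8 106.2] [179.95  -0.    91.56] t 9.4 w 57.3
shift if turned first [-9.894  5.808 -0.128]
shift now [-9.891  5.814 -0.123] turn [ 0.012 -0.    -0.009]
```

```bash
python3 -m pendant '[-0.4,0.2,0,0,0,0,1,-0.8,0.5,0,0,0,0,1,-0.9,0.55,0,0,0,0,1,-1,0.6,0,0,0,0,1,-1,0.6,0,0,0,0,1,-1,0.6,0,0,0,0,1,-1,0.6,0,0,0,0,1,-1,0.6,0,0,0,0,1,-1,0.6,0,0,0,0,1,-0.8,0.45,0,0,0,0,1,-0.6,0.35,0,0,0,0,1,-0.4,0.2,0,0,0,0,1]' |head -2
python3 -m pendant '[0,0.5,0,0,0,0,1,0,0,0,0,0,0,1,0,0,0,0,0,0,1]'
python3 go.py 631.7 -141 30 91.6
```

```text
time: 10.6
tool_pos: [632.5, -143.7, 103.8]
time: 10.9
tool_pos: [647.0, -140.6, 104.8]
tcp_rot: [-3.139, -0.001, 1.599]
contact_force: [-0.8, 0.0, -1.0]
grip_width: 57.7
finger_force: 30.0
pose [ 647.  -140.6  104.8] [-1.7987e+02 -4.0000e-02  9.1590e+01] t 10.9 w 57.7
shift if turned first [ 2.000e-03 -5.090e-01  2.495e+00]
shift now [ 0.    -0.503  2.496] turn [-0.033 -0.01  -0.003]
```

Run:
```python
from h import *
for n in("scene","top"):
    im=capture(n); m=im.copy()
    p=proj(n,[[631.7,-141,3]])[0].astype(int)
    c=cv2.resize(im[p[1]-70:p[1]+70,p[0]-90:p[0]+90],None,fx=4,fy=4,interpolation=cv2.INTER_CUBIC)
    cv2.imwrite(f"pics/a_{n}.png",c[:,:,::-1])
```

```text
(no output)
```

View pics/a_scene.png

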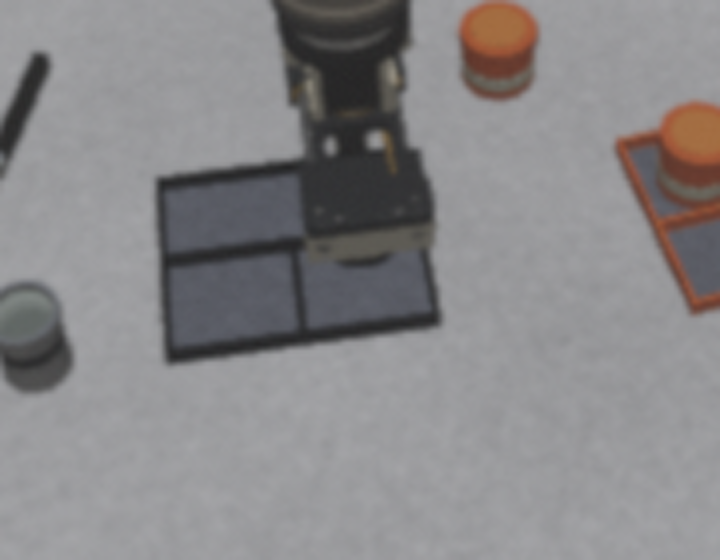

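The scene crop shows the jar held over the +y black well (crop ~(365,260)). I overshot x by 15 mm, so I'll correct that and then lower.

```bash
python3 -m pendant '[0,-0.5,0,0,0,0,1,0,0,0,0,0,0,1,0,0,0.5,0,0,0,1,0,0,0.7,0,0,0,1,0,0,0.7,0,0,0,1,0,0,0.4,0,0,0,1,0,0,0.17,0,0,0,1,0,0,0,0,0,0,1,0,0,0,0,0,0,1]'
python3 go.py 631.7 -141 28.7 91.6
```

```text
time: 11.9
tool_pos: [633.5, -141.4, 33.0]
tcp_rot: [3.14, 0.001, 1.598]
contact_force: [-0.4, 0.8, -0.7]
grip_width: 56.8
finger_force: 30.0
pose [ 633.5 -141.4   33. ] [1.7991e+02 4.0000e-02 9.1560e+01] t 11.9 w 56.8
shift if turned first [ 0.016 -0.059  0.142]
shift now [ 0.016 -0.059  0.142] turn [ 0.022  0.009 -0.009]
```

```bash
python3 -m pendant '[0,-0.05,0.08,0,0,0,1,0,0,0.05,0,0,0,1,0,0,0,0,0,0,1,0,0,0,0,0,0,1]'
python3 -m pendant '[0,0,0.04,0,0,0,1,0,0,0,0,0,0,1,0,0,0,0,0,0,1]'
```

```text
time: 12.3
tool_pos: [631.5, -141.4, 28.8]
tcp_rot: [3.141, 0.0, 1.598]
contact_force: [-1.9, 1.3, 3.2]
grip_width: 57.1
finger_force: 30.0
time: 12.6
tool_pos: [631.5, -141.4, 28.7]
tcp_rot: [3.141, 0.001, 1.598]
contact_force: [-5.2, 0.2, 11.7]
grip_width: 57.2
finger_force: 30.0
```

```bash
python3 -m pendant '[0,0,0,0,0,0,-1,0,0,0,0,0,0,-1,0,0,0,0,0,0,-1,0,0,0,0,0,0,-1,0,0,0,0,0,0,-1,0,0,-0.6,0,0,0,-1,0,0,-1,0,0,0,-1,0,0,-1,0,0,0,-1,0,0,-0.9,0,0,0,-1,0,0,0,0,0,0,-1,0,0,0,0,0,0,-1]'
python3 go.py 451.7 -149.8 31 91.6
```

```text
time: 13.7
tool_pos: [631.4, -141.3, 132.1]
tcp_rot: [3.141, 0.0, 1.598]
contact_force: [-0.2, -0.1, -0.7]
grip_width: 91.5
finger_force: 0.0
pose [ 631.4 -141.3  132.1] [1.7996e+02 2.0000e-02 9.1560e+01] t 13.7 w 91.5
shift if turned first [-0.115 -5.995  3.37 ]
shift now [-0.119 -5.998  3.365] turn [ 0.011  0.005 -0.01 ]
```

```bash
python3 -m pendant '[-0.12,-0.5,0,0,0,0,-1,0,-0.9,0,0,0,0,-1,0,-1,0,0,0,0,-1,0,-1,0,0,0,0,-1,0,-1,0,0,0,0,-1,0,-0.9,0,0,0,0,-1,0,-0.7,0,0,0,0,-1,0,0,0,0,0,0,-1,0,0,0,0,0,0,-1,0,0,0,0,0,0,-1]' | head -2
python3 -m pendant '[0,0,0.9,0,0,0,-1,0,0,1,0,0,0,-1,0,0,0.9,0,0,0,-1,0,0,0.4,0,0,0,-1,0,0,0.17,0,0,0,-1,0,0,0,0,0,0,-1,0,0,0,0,0,0,-1]'|head -2
python3 go.py 451.7 -149.8 31 91.6
```

```text
time: 14.7
tool_pos: [452.3, -149.9, 131.5]
time: 15.4
tool_pos: [452.2, -150.0, 31.2]
pose [ 452.2 -150.    31.2] [1.7994e+02 3.0000e-02 9.1580e+01] t 15.4 w 92.0
shift if turned first [ 0.007 -0.018  0.008]
shift now [ 0.007 -0.018  0.008] turn [ 0.014  0.008 -0.006]
```

Close, lift to about 115 mm, and move to the −y well.

```bash
python3 -m pendant '[0,0,0,0,0,0,1,0,0,0,0,0,0,1,0,0,0,0,0,0,1,0,0,0,0,0,0,1,0,0,0,0,0,0,1,0,0,0,0,0,0,1,0,0,0,0,0,0,1]'
python3 -m pendant '[0,0,-0.6,0,0,0,1,0,0,-1,0,0,0,1,0,0,-1,0,0,0,1,0,0,-0.4,0,0,0,1,0,0,0,0,0,0,1,0,0,0,0,0,0,1]'
python3 go.py 634.3 -231 35 91.6
```

```text
time: 16.1
tool_pos: [451.6, -149.8, 30.9]
tcp_rot: [3.141, 0.0, 1.598]
contact_force: [-0.0, -0.0, 0.5]
grip_width: 45.2
finger_force: 30.0
time: 16.7
tool_pos: [451.0, -149.6, 120.2]
tcp_rot: [-3.141, -0.0, 1.598]
contact_force: [-0.0, -0.0, -0.3]
grip_width: 45.1
finger_force: 30.0
pose [ 451.  -149.6  120.2] [-1.7995e+02 -2.0000e-02  9.1560e+01] t 16.7 w 45.1
shift if turned first [-2.884  6.031  2.84 ]
shift now [-2.881  6.035  2.835] turn [-0.011 -0.005 -0.01 ]
```

```bash
python3 -m pendant '[-0.25,0.5,0,0,0,0,1,-0.4,0.8,0,0,0,0,1,-0.45,1,0,0,0,0,1,-0.45,1,0,0,0,0,1,-0.45,1,0,0,0,0,1,-0.45,0.9,0,0,0,0,1,-0.3,0.5,0,0,0,0,1,-0.13,0.33,0,0,0,0,1,0,0,0,0,0,0,1,0,0,0,0,0,0,1,0,0,0,0,0,0,1]' | head -2
python3 -m pendant '[0,0,0.5,0,0,0,1,0,0,0.8,0,0,0,1,0,0,0.8,0,0,0,1,0,0,0.4,0,0,0,1,0,0,0.2,0,0,0,1,0,0,0,0,0,0,1,0,0,0,0,0,0,1]'
python3 go.py 634.3 -231 33.9 91.6
```

```text
time: 17.8
tool_pos: [633.8, -230.8, 120.0]
time: 18.5
tool_pos: [635.3, -231.5, 41.0]
tcp_rot: [3.14, 0.001, 1.598]
contact_force: [0.1, 0.2, -1.1]
grip_width: 45.6
finger_force: 30.0
pose [ 635.3 -231.5   41. ] [1.7991e+02 5.0000e-02 9.1560e+01] t 18.5 w 45.6
shift if turned first [ 0.019 -0.032  0.236]
shift now [ 0.019 -0.033  0.236] turn [ 0.024  0.014 -0.01 ]
```

```bash
python3 -m pendant '[0,0,0.15,0,0,0,1,0,0,0.07,0,0,0,1,0,0,0,0,0,0,1,0,0,0,0,0,0,1]'
python3 -m pendant '[0,0,0.04,0,0,0,1,0,0,0,0,0,0,1,0,0,0,0,0,0,1]'
```

```text
time: 18.9
tool_pos: [635.1, -231.4, 33.9]
tcp_rot: [3.141, 0.001, 1.598]
contact_force: [-0.2, -0.8, 2.7]
grip_width: 45.0
finger_force: 30.0
time: 19.2
tool_pos: [635.2, -231.5, 33.8]
tcp_rot: [3.14, 0.001, 1.598]
contact_force: [-2.5, 0.6, 8.3]
grip_width: 45.2
finger_force: 30.0
```

```bash
python3 -m pendant '[0,0,0,0,0,0,-1,0,0,0,0,0,0,-1,0,0,0,0,0,0,-1,0,0,0,0,0,0,-1,0,0,0,0,0,0,-1,0,0,-0.6,0,0,0,-1,0,0,-1,0,0,0,-1,0,0,-1,0,0,0,-1,0,0,-0.9,0,0,0,-1,0,0,0,0,0,0,-1,0,0,0,0,0,0,-1]'
python3 -m pendant '[-0.5,-0.6,0,0,0,-1,0,-0.5,-0.6,0,0,0,-1,0,-0.5,-0.6,0,0,0,-1,0,-0.5,-0.5,0,0,0,-1,0,0,0,0,0,0,-1,0,0,0,0,0,0,-1,0,0,0,0,0,0,-1,0,0,0,0,0,0,-1,0,0,0,0,0,0,-1,0,0,0,0,0,0,-1,0,0,0,0,0,0,-1,0,0,0,0,0,0,-1,0]'|head -2
python3 -m pendant '[0,0,0,0,0,-1,0,0,0,0,0,0,-1,0,0,0,0,0,0,-1,0,0,0,0,0,0,-1,0,0,0,0,0,0,-1,0,0,0,0,0,0,-0.8,0,0,0,0,0,0,0,0,0,0,0,0,0,0,0]'
python3 go.py 461 -386 60 162.8; python3 meas.py
```

```text
time: 20.3
tool_pos: [634.7, -231.2, 137.2]
tcp_rot: [3.141, 0.0, 1.598]
contact_force: [-0.3, 0.4, -1.2]
grip_width: 91.8
finger_force: 0.0
time: 21.5
tool_pos: [573.5, -298.7, 134.8]
time: 22.3
tool_pos: [573.8, -298.9, 135.7]
tcp_rot: [3.141, -0.002, 2.839]
contact_force: [-0.2, 0.8, -0.5]
grip_width: 45.8
finger_force: 0.0
pose [ 573.8 -298.9  135.7] [ 1.7996e+02 -1.3000e-01  1.6267e+02] t 22.3 w 45.8
shift if turned first [ 2.733 -3.884  2.522]
shift now [ 2.719 -3.891  2.526] turn [ 0.009 -0.031 -0.032]
top jar_black None
top jar_black_tall None
top jar_orange (array([447.1, -22.6]), np.float64(1.06))
top cup (array([678. , 385.1]), np.float64(0.75))
top magnifier None
top brush_black None
top brush_orange [519.5 373.6] [ 19.3 149. ] long axis 165.2
top tray_black [ 596.7 -172.7] [153.1 152.7] long axis 1.7
top tray_orange [596.  152.9] [153.9 182.7] long axis 98.7
scene jar_black None
scene jar_black_tall None
scene jar_orange (array([446.4, -18.4]), np.float64(0.92))
scene cup (array([668.4, 389.5]), np.float64(0.75))
scene magnifier (array([ 662.2, -359.9]), np.float64(0.86))
scene brush_black [ 475.8 -388.6] [ 22.5 116.9] long axis 162.6
scene brush_orange [523.5 377. ] [ 16.8 143.4] long axis 164.2
scene tray_black [ 603.2 -186. ] [166.9 185.9] long axis 92.1
scene tray_orange [599.9 151. ] [162.9 192. ] long axis 99.9
```

```bash
python3 -m pendant '[0.4,-0.6,0,0,0,0,0,0.7,-0.95,0.3,0,0,0,0,0.7,-0.95,0.5,0,0,0,0,0.6,-0.8,0.5,0,0,0,0,0.33,-0.58,0.5,0,0,0,0,0,0,0.4,0,0,0,0,0,0,0.3,0,0,0,0,0,0,0,0,0,0,0,0,0,0,0,0,0,0]'|head -3
python3 go.py 461 -386 3 162.8
python3 - <<'E'
from h import *
im=capture("scene"); p=proj("scene",[[461,-386,8]])[0].astype(int)
cv2.imwrite("pics/b1.png",cv2.resize(im[p[1]-60:p[1]+60,p[0]-80:p[0]+80],None,fx=4,fy=4,interpolation=cv2.INTER_CUBIC)[:,:,::-1])
E
```

```text
time: 24.2
tool_pos: [462.6, -385.6, 62.2]
tcp_rot: [-3.141, 0.0, 2.842]
pose [ 462.6 -385.6   62.2] [-1.7999e+02  3.0000e-02  1.6284e+02] t 24.2 w 45.9
shift if turned first [ 0.046 -0.028  1.975]
shift now [ 0.047 -0.028  1.975] turn [-0.002  0.006  0.01 ]
```

View pics/b1.png

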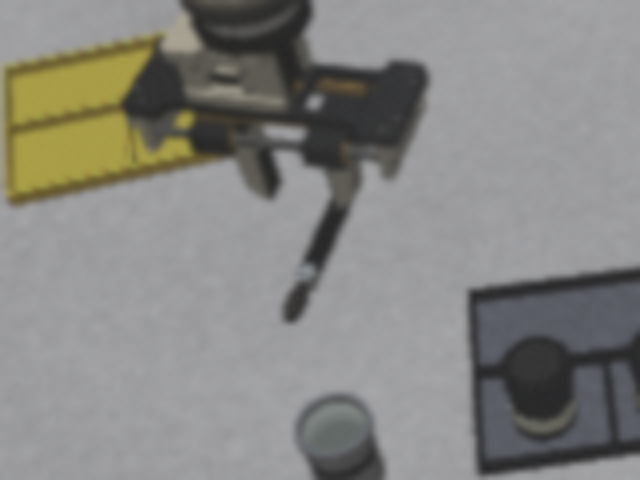

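The crop shows the tall jar in its well at (540,385). The fingers straddle the brush handle at (260,180) and (345,185). I'll descend and grip.

```bash
python3 -m pendant '[0.05,-0.03,0.7,0,0,0,0,0,0,0.7,0,0,0,0,0,0,0.4,0,0,0,0,0,0,0.17,0,0,0,0,0,0,0,0,0,0,0,0,0,0,0,0,0,0,0,0,0,0,0,0,1,0,0,0,0,0,0,1,0,0,0,0,0,0,1,0,0,0,0,0,0,1,0,0,0,0,0,0,1]'
python3 go.py 461 -386 3 162.8
python3 -m pendant '[0,0,-0.4,0,0,0,1,0,0,-0.8,0,0,0,1,0,0,-1,0,0,0,1,0,0,-0.6,0,0,0,1,0,0,0,0,0,0,1,0,0,0,0,0,0,1]'
python3 go.py 559 -188 60 91.6
```

```text
time: 25.35
tool_pos: [459.9, -386.7, 3.1]
tcp_rot: [-3.141, 0.0, 2.841]
contact_force: [-0.6, 0.8, 1.1]
grip_width: 13.8
finger_force: 30.0
pose [ 459.9 -386.7    3.1] [-1.7999e+02  1.0000e-02  1.6276e+02] t 25.4 w 13.8
shift if turned first [-0.027  0.032  0.003]
shift now [-0.027  0.032  0.003] turn [-0.003  0.003 -0.01 ]
time: 25.95
tool_pos: [459.8, -386.5, 87.1]
tcp_rot: [-3.141, 0.0, 2.841]
contact_force: [-0.4, 0.2, -1.3]
grip_width: 13.6
finger_force: 30.0
pose [ 459.8 -386.5   87.1] [-1.7998e+02  2.0000e-02  1.6276e+02] t 25.9 w 13.6
shift if turned first [6.522 3.49  0.903]
shift now [-1.197  7.299  0.901] turn [0.0000e+00 7.0000e-03 1.7791e+01]
```

```bash
python3 -m pendant '[0,0,-0.5,0,0,1,1,0,0,0,0,0,1,1,0,0,0,0,0,1,1,0,0,0,0,0,1,1,0,0,0,0,0,1,1,0,0,0,0,0,1,1,0,0,0,0,0,1,1,0,0,0,0,0,1,1,0,0,0,0,0,1,1,0,0,0,0,0,1,1,0,0,0,0,0,1,1,0,0,0,0,0,1,1]'|head -2
python3 -m pendant '[0,0,0,0,0,1,1,0,0,0,0,0,1,1,0,0,0,0,0,1,1,0,0,0,0,0,1,1,0,0,0,0,0,1,1,0,0,0,0,0,0.8,1,0,0,0,0,0,0,1]'|head -2
python3 -m pendant '[0.4,0.2,0,0,0,0,1,0.7,0.35,0,0,0,0,1,0.9,0.5,0,0,0,0,1,1,0.6,0,0,0,0,1,1,0.6,0,0,0,0,1,1,0.6,0,0,0,0,1,0.9,0.4,0,0,0,0,1,0.6,0.24,0,0,0,0,1,0,0,0,0,0,0,1,0,0,0,0,0,0,1]'
python3 go.py 559 -188 30 91.6
python3 - <<'E'
from h import *
for n in("scene","top"):
    im=capture(n); p=proj(n,[[575,-188,8]])[0].astype(int)
    cv2.imwrite(f"pics/b2{n}.png",cv2.resize(im[p[1]-60:p[1]+60,p[0]-80:p[0]+80],None,fx=4,fy=4,interpolation=cv2.INTER_CUBIC)[:,:,::-1])
E
```

```text
time: 27.15
tool_pos: [459.2, -385.9, 100.1]
time: 27.85
tool_pos: [459.3, -385.9, 100.3]
time: 28.85
tool_pos: [559.1, -188.0, 101.6]
tcp_rot: [-3.141, -0.0, 1.6]
contact_force: [-0.3, 0.8, -0.2]
grip_width: 13.7
finger_force: 30.0
pose [ 559.1 -188.   101.6] [-1.7996e+02 -1.0000e-02  9.1690e+01] t 28.9 w 13.7
shift if turned first [-1.000e-03 -4.000e-03  2.385e+00]
shift now [-1.000e-03 -2.000e-03  2.385e+00] turn [-0.011 -0.001  0.023]
```

View pics/b2scene.png

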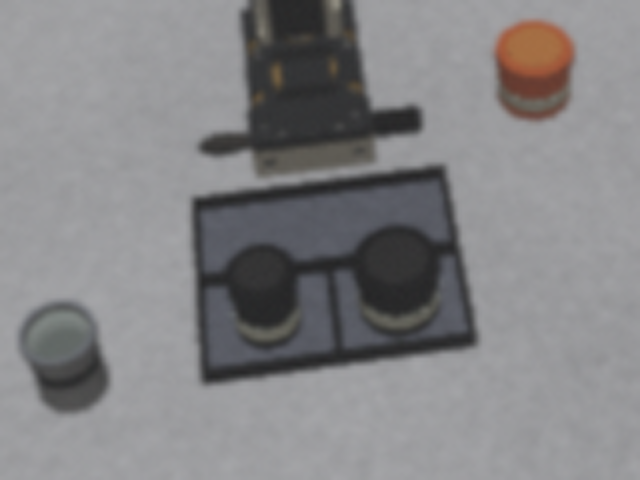

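The scene crop shows both black jars standing in their wells at (265,300) and (397,285), with the brush level above the trough, tuft at (222,145) and handle end at (405,120). I'll lower it.

```bash
python3 -m pendant '[0,0,0.5,0,0,0,1,0,0,0.8,0,0,0,1,0,0,0.8,0,0,0,1,0,0,0.3,0,0,0,1,0,0,0,0,0,0,1,0,0,0,0,0,0,1]'
python3 -m pendant '[0,0,0.3,0,0,0,1,0,0,0.3,0,0,0,1,0,0,0.12,0,0,0,1,0,0,0,0,0,0,1,0,0,0,0,0,0,1,0,0,0,0,0,0,1]'
python3 go.py 559 -188 6.1 91.6
```

```text
time: 29.55
tool_pos: [559.6, -189.5, 30.7]
tcp_rot: [3.141, 0.001, 1.597]
contact_force: [-0.4, -0.1, -0.4]
grip_width: 13.8
finger_force: 30.0
time: 30.15
tool_pos: [559.5, -188.9, 8.6]
tcp_rot: [3.141, 0.0, 1.598]
contact_force: [0.5, 0.4, -0.8]
grip_width: 13.7
finger_force: 30.0
pose [ 559.5 -188.9    8.6] [1.7997e+02 2.0000e-02 9.1570e+01] t 30.1 w 13.7
shift if turned first [ 0.031 -0.015  0.083]
shift now [ 0.031 -0.015  0.083] turn [ 0.007  0.005 -0.008]
```

```bash
python3 -m pendant '[0,0,0.08,0,0,0,1,0,0,0.02,0,0,0,1,0,0,0,0,0,0,1,0,0,0,0,0,0,1]'
python3 -m pendant '[0,0,0,0,0,0,0.5,0,0,0,0,0,0,0.5,0,0,0,0,0,0,0.5,0,0,0,0,0,0,0.5]'
```

```text
time: 30.55
tool_pos: [559.6, -189.0, 6.1]
tcp_rot: [3.141, 0.001, 1.598]
contact_force: [-0.8, 0.1, 5.1]
grip_width: 13.9
finger_force: 30.0
time: 30.95
tool_pos: [559.1, -188.8, 5.1]
tcp_rot: [-3.141, -0.0, 1.598]
contact_force: [0.2, 0.3, -0.5]
grip_width: 22.7
finger_force: 0.0
```

```bash
python3 -m pendant '[0,0,-0.3,0,0,0,0.5,0,0,-0.6,0,0,0,0.5,0,0,-1,0,0,0,0.5,0,0,-1,0,0,0,0.5,0,0,-1,0,0,0,-1,0,0,-0.3,0,0,-0.93,-1,0,0,0,0,0,-0.93,-1,0,0,0,0,0,0,-1,0,0,0,0,0,0,-1]' |head -2
python3 go.py 447 -21.5 25 99
python3 meas.py | grep -v black
```

```text
time: 31.85
tool_pos: [559.1, -188.8, 131.5]
pose [ 559.1 -188.8  131.5] [-179.99    0.     98.9 ] t 31.9 w 58.4
shift if turned first [ 6.091 -2.818  3.549]
shift now [ 6.086 -2.828  3.549] turn [-0.002  0.    -0.025]
top jar_orange (array([447.7, -22. ]), np.float64(1.02))
top cup (array([678.5, 386.1]), np.float64(0.72))
top magnifier (array([ 665.4, -361.8]), np.float64(0.92))
top brush_orange [519.8 374.5] [ 16.3 142.2] long axis 165.5
top tray_orange [594.7 152.3] [156.5 185.8] long axis 98.6
scene jar_orange (array([449.9, -19.5]), np.float64(0.94))
scene cup (array([668.7, 389.4]), np.float64(0.74))
scene magnifier (array([ 662.3, -359.6]), np.float64(0.97))
scene brush_orange [521.4 377.9] [ 16.6 147.8] long axis 164.7
scene tray_orange [601.1 153.4] [162.9 193.6] long axis 98.7
```

```bash
python3 -m pendant '[0.4,-0.2,0,0,0,0,-1,0.8,-0.4,0,0,0,0,-1,1,-0.45,0,0,0,0,-1,1,-0.45,0,0,0,0,-1,1,-0.45,0,0,0,0,-1,1,-0.45,0,0,0,0,-1,0.6,-0.3,0,0,0,0,-1,0.29,-0.11,0,0,0,0,-1,0,0,0,0,0,0,-1,0,0,0,0,0,0,-1]'|head -2
python3 go.py 447.5 -21.5 25 99
python3 -m pendant '[0,0,0.9,0,0,0,-1,0,0,1,0,0,0,-1,0,0,0.9,0,0,0,-1,0,0,0.5,0,0,0,-1,0,0,0.22,0,0,0,-1,0,0,0,0,0,0,-1,0,0,0,0,0,0,1,0,0,0,0,0,0,1,0,0,0,0,0,0,1,0,0,0,0,0,0,1,0,0,0,0,0,0,1,0,0,0,0,0,0,1]'
python3 go.py 447.5 -21.5 25 99
```

```text
time: 33.85
tool_pos: [448.3, -22.1, 131.5]
pose [448.3 -22.1 131.5] [1.7994e+02 4.0000e-02 9.9010e+01] t 33.9 w 92.2
shift if turned first [ 0.024 -0.022  3.551]
shift now [ 0.027 -0.026  3.551] turn [0.016 0.011 0.002]
time: 35.05
tool_pos: [447.6, -21.6, 26.0]
tcp_rot: [3.141, 0.0, 1.728]
contact_force: [-0.6, -0.1, 3.8]
grip_width: 57.2
finger_force: 30.0
pose [447.6 -21.6  26. ] [1.7996e+02 2.0000e-02 9.9000e+01] t 35.0 w 57.2
shift if turned first [ 0.003 -0.004  0.035]
shift now [ 0.003 -0.004  0.035] turn [0.01  0.005 0.001]
```

```bash
python3 -m pendant '[0,0,-0.5,0,0,0,1,0,0,-1,0,0,0,1,0,0,-1,0,0,0,1,0,0,-0.5,0,0,0,1,0,0,0,0,0,0,1,0,0,0,0,0,0,1]'|grep -v rot
python3 go.py 555 191 32 98.8
```

```text
time: 35.65
tool_pos: [447.0, -21.5, 115.2]
contact_force: [1.1, -0.0, -1.1]
grip_width: 57.2
finger_force: 30.0
pose [447.  -21.5 115.2] [-179.98   -0.     99.  ] t 35.6 w 57.2
shift if turned first [6.448 4.64  2.774]
shift now [6.431 4.664 2.773] turn [-0.006 -0.001  0.051]
```

```bash
python3 -m pendant '[0.4,0.3,0,0,0,0,1,0.8,0.55,0,0,0,0,1,0.9,0.65,0,0,0,0,1,0.95,0.7,0,0,0,0,1,0.95,0.7,0,0,0,0,1,0.95,0.7,0,0,0,0,1,0.8,0.55,0,0,0,0,1,0.5,0.35,0,0,0,0,1,0.18,0.16,0,0,0,0.05,1,0,0,0,0,0,0,1,0,0,0,0,0,0,1,0,0,0,0,0,0,1]'|head -2
python3 go.py 555 191 32 98.8
python3 - <<'E'
from h import *
for n in("scene","top"):
    im=capture(n); p=proj(n,[[575,170,8]])[0].astype(int)
    cv2.imwrite(f"pics/c1{n}.png",cv2.resize(im[p[1]-60:p[1]+60,p[0]-80:p[0]+80],None,fx=4,fy=4,interpolation=cv2.INTER_CUBIC)[:,:,::-1])
E
```

```text
time: 36.85
tool_pos: [554.8, 189.8, 115.4]
pose [554.8 189.8 115.4] [-1.7994e+02  2.0000e-02  9.8740e+01] t 36.9 w 57.4
shift if turned first [0.038 0.012 2.78 ]
shift now [0.039 0.015 2.78 ] turn [-0.014  0.005 -0.014]
```

View pics/c1scene.png

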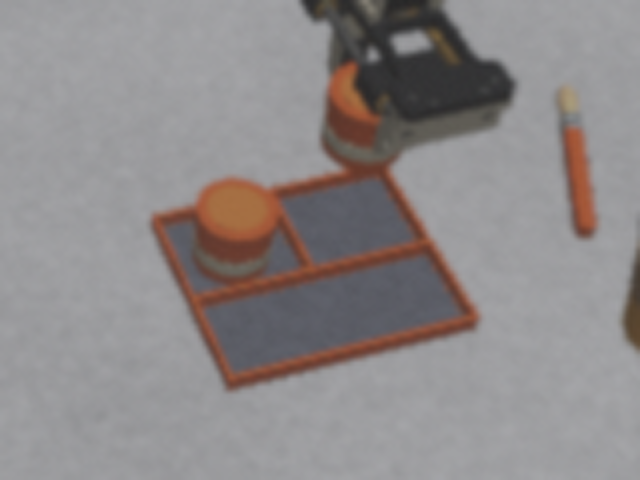

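The crop shows the orange jar held above the free well (well centre at crop ~(352,215)) and the stored jar untouched at (235,228). I'll lower it and check the predicted well-centre pixel at the same time.

```bash
python3 - <<'E'
from h import *
p=proj("scene",[[575,170,8]])[0].astype(int)
print(((proj("scene",[[555,191,3],[635,158.5,3]])-(p-[80,60]))*4).round())
E
python3 -m pendant '[0.04,0,0.5,0,0,0,1,0,0,0.9,0,0,0,1,0,0,0.9,0,0,0,1,0,0,0.4,0,0,0,1,0,0,0.08,0,0,0,1,0,0,0,0,0,0,1,0,0,0,0,0,0,1]'|grep -v rot
python3 go.py 555 191 29 98.8
```

```text
[[341. 224.]
 [327. 315.]]
time: 37.65
tool_pos: [556.1, 192.1, 33.6]
contact_force: [-1.2, -0.3, -0.7]
grip_width: 57.3
finger_force: 30.0
pose [556.1 192.1  33.6] [179.86  -0.    98.79] t 37.6 w 57.3
shift if turned first [-0.032 -0.041  0.155]
shift now [-0.032 -0.041  0.155] turn [ 0.034 -0.001 -0.001]
```

```bash
python3 -m pendant '[0.06,-0.03,0.08,0,0,0,1,0,0,0.07,0,0,0,1,0,0,0,0,0,0,1,0,0,0,0,0,0,1]'|grep -v rot
python3 -m pendant '[0,0,0.03,0,0,0,1,0,0,0,0,0,0,1,0,0,0,0,0,0,1]'|grep -v rot
```

```text
time: 38.05
tool_pos: [554.4, 194.1, 29.1]
contact_force: [-1.6, 0.6, 5.6]
grip_width: 57.4
finger_force: 30.0
time: 38.35
tool_pos: [554.4, 194.1, 29.0]
contact_force: [-3.6, -0.6, 13.3]
grip_width: 57.2
finger_force: 30.0
```

```bash
python3 -m pendant '[0,0,0,0,0,0,-1,0,0,0,0,0,0,-1,0,0,0,0,0,0,-1,0,0,0,0,0,0,-1,0,0,0,0,0,0,-1,0,0,-0.6,0,0,0,-1,0,0,-1,0,0,0,-1,0,0,-1,0,0,0,-1,0,0,-0.9,0,0,0,-1,0,0,0,0,0,0,0,0,0,0,0,0,0,0]'|grep -v rot
python3 -m pendant '[0.8,0,0,0,0,-1,0,0.8,0,0,0,0,-1,0,0.8,0,0,0,0,-1,0,0,0,0,0,0,-1,0,0,0,0,0,0,-1,0,0,0,0,0,0,-1,0,0,0,0,0,0,-1,0,0,0,0,0,0,-1,0,0,0,0,0,0,-1,0,0,0,0,0,0,-1,0,0,0,0,0,0,-1,0,0,0,0,0,0,-1,0]'|head -2
python3 -m pendant '[0,0,0,0,0,-1,0,0,0,0,0,0,-1,0,0,0,0,0,0,-1,0,0,0,0,0,0,-1,0,0,0,0,0,0,-0.45,0,0,0,0,0,0,0,0,0,0,0,0,0,0,0]'|head -2
python3 go.py 519.5 377 60 164.6;python3 meas.py |grep orange
```

```text
time: 39.45
tool_pos: [554.0, 193.7, 132.0]
contact_force: [-0.1, -0.2, 0.8]
grip_width: 80.2
finger_force: 0.0
time: 40.65
tool_pos: [537.1, 263.4, 129.8]
time: 41.35
tool_pos: [537.4, 263.6, 130.6]
pose [537.4 263.6 130.6] [-1.7992e+02 -1.1000e-01  1.6454e+02] t 41.4 w 46.0
shift if turned first [1.58  3.487 2.353]
shift now [1.579 3.489 2.351] turn [-0.019 -0.027 -0.014]
top jar_orange None
top brush_orange [489.7 382.5] [16.1 65.5] long axis 163.4
top tray_orange [595.4 151.1] [154.6 182.9] long axis 98.9
scene jar_orange None
scene brush_orange [521.5 378.3] [ 15.6 147.9] long axis 163.5
scene tray_orange [601.5 152.2] [161.  188.5] long axis 98.7
```

```bash
python3 -m pendant '[0.2,0.45,0,0,0,0,0,0.4,0.8,0.3,0,0,0,0,0.4,0.9,0.5,0,0,0,0,0.35,0.8,0.5,0,0,0,0,0.23,0.54,0.5,0,0,0,0,0,0,0.35,0,0,0,0,0,0,0.2,0,0,0,0,0,0,0,0,0,0,0,0,0,0,0,0,0,0]'|head -2
python3 go.py 519.5 377 3 164.6
python3 - <<'E'
from h import *
im=capture("scene"); p=proj("scene",[[560,330,8]])[0].astype(int)
cv2.imwrite("pics/d1.png",cv2.resize(im[p[1]-60:p[1]+60,p[0]-80:p[0]+80],None,fx=4,fy=4,interpolation=cv2.INTER_CUBIC)[:,:,::-1])
E
```

```text
time: 43.25
tool_pos: [520.7, 376.7, 61.9]
pose [520.7 376.7  61.9] [1.7998e+02 4.0000e-02 1.6454e+02] t 43.2 w 45.7
shift if turned first [ 4.100e-02 -1.000e-03  1.965e+00]
shift now [ 0.043 -0.002  1.965] turn [ 0.005  0.009 -0.016]
```

View pics/d1.png

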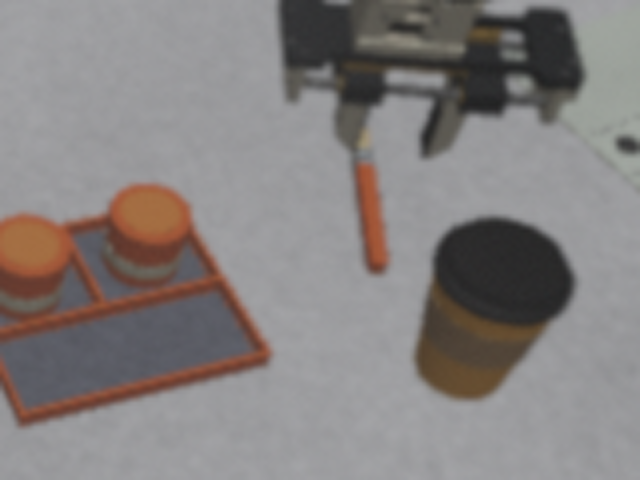

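The crop shows the orange jar in its well at (148,235) and the cup clear at (500,300). The fingers are at (350,130) and (437,140), either side of the brush line. I'll descend and grip.

```bash
python3 -m pendant '[0.04,0,0.7,0,0,0,0,0,0,0.6,0,0,0,0,0,0,0.2,0,0,0,0,0,0,0,0,0,0,0]'|grep -v rot
python3 -m pendant '[0,0,0.3,0,0,0,0,0,0,0.16,0,0,0,0,0,0,0,0,0,0,0,0,0,0,0,0,0,0,0,0,0,0,0,0,1,0,0,0,0,0,0,1,0,0,0,0,0,0,1,0,0,0,0,0,0,1,0,0,0,0,0,0,1]'
python3 -m pendant '[0,0,-0.4,0,0,0,1,0,0,-0.8,0,0,0,1,0,0,-1,0,0,0,1,0,0,-0.9,0,0,0,1,0,0,0,0,0,0,1,0,0,0,0,0,0,1]'|grep -v rot
python3 go.py 635 160 30 98.8
```

```text
time: 43.7
tool_pos: [519.0, 377.1, 16.2]
contact_force: [0.0, -0.1, 1.0]
grip_width: 45.7
finger_force: 0.0
time: 44.6
tool_pos: [519.0, 377.6, 2.7]
tcp_rot: [-3.142, 0.0, 2.873]
contact_force: [-0.2, 1.0, 0.5]
grip_width: 13.6
finger_force: 30.0
time: 45.2
tool_pos: [519.2, 377.8, 96.6]
contact_force: [0.4, -0.3, -1.3]
grip_width: 13.4
finger_force: 30.0
pose [519.2 377.8  96.6] [1.7994e+02 7.0000e-02 1.6461e+02] t 45.2 w 13.4
shift if turned first [-7.764  2.705  2.221]
shift now [-5.647 -5.975  2.222] turn [2.4000e-02 7.0000e-03 1.6451e+01]
```

```bash
python3 -m pendant '[0,0,0,0,0,1,1,0,0,0,0,0,1,1,0,0,0,0,0,1,1,0,0,0,0,0,1,1,0,0,0,0,0,1,1,0,0,0,0,0,1,1,0,0,0,0,0,1,1,0,0,0,0,0,1,1,0,0,0,0,0,1,1,0,0,0,0,0,1,1,0,0,0,0,0,1,1,0,0,0,0,0,1,1]'|head -2
python3 -m pendant '[0,0,0,0,0,1,1,0,0,0,0,0,1,1,0,0,0,0,0,1,1,0,0,0,0,0,1,1,0,0,0,0,0,0.45,1,0,0,0,0,0,0,1]'|head -2
python3 -m pendant '[-0.4,0,0,0,0,0,1,-0.8,0.1,0,0,0,0,1,-1,0.3,0,0,0,0,1,-1,0.4,0,0,0,0,1,-1,0.5,0,0,0,0,1,-1,0.5,0,0,0,0,1,-1,0.4,0,0,0,0,1,-0.8,0.3,0,0,0,0,1,-0.5,0.15,0,0,0,0,1,-0.26,0.05,0,0,0,0,1,0,0,0,0,0,0,1,0,0,0,0,0,0,1]'
python3 go.py 635 160 30 98.8
python3 - <<'E'
from h import *
for n in("scene","top"):
    im=capture(n); p=proj(n,[[600,160,8]])[0].astype(int)
    cv2.imwrite(f"pics/e1{n}.png",cv2.resize(im[p[1]-60:p[1]+60,p[0]-80:p[0]+80],None,fx=4,fy=4,interpolation=cv2.INTER_CUBIC)[:,:,::-1])
E
```

```text
time: 46.4
tool_pos: [518.1, 377.1, 93.9]
time: 47.0
tool_pos: [518.2, 377.2, 94.1]
time: 48.2
tool_pos: [634.0, 160.7, 95.5]
tcp_rot: [-3.141, -0.0, 1.725]
contact_force: [-0.3, 0.8, 0.1]
grip_width: 13.8
finger_force: 30.0
pose [634.  160.7  95.5] [-1.7997e+02 -2.0000e-02  9.8850e+01] t 48.2 w 13.8
shift if turned first [-0.029  0.028  2.184]
shift now [-0.029  0.029  2.184] turn [-0.007 -0.004  0.011]
```

View pics/e1scene.png

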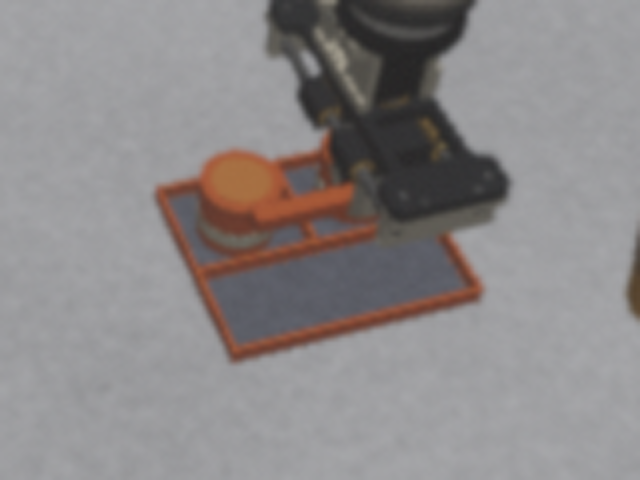

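The crop shows the brush hanging level over the tray at (300,205), parallel to the trough, which is at (340,285) in the image. I'll lower it to 30 mm and then to the floor.

```bash
python3 -m pendant '[-0.02,0.02,0.5,0,0,0,1,0,0,0.8,0,0,0,1,0,0,0.6,0,0,0,1,0,0,0.28,0,0,0,1,0,0,0,0,0,0,1,0,0,0,0,0,0,1,0,0,0,0,0,0,1]'|grep -v rot
python3 - <<'E'
from h import *
im=capture("scene"); p=proj("scene",[[600,160,8]])[0].astype(int)
cv2.imwrite("pics/e2.png",cv2.resize(im[p[1]-60:p[1]+60,p[0]-80:p[0]+80],None,fx=4,fy=4,interpolation=cv2.INTER_CUBIC)[:,:,::-1])
E
```

```text
time: 49.0
tool_pos: [636.0, 159.7, 31.2]
contact_force: [-0.1, -0.1, -0.5]
grip_width: 13.7
finger_force: 30.0
```

View pics/e2.png

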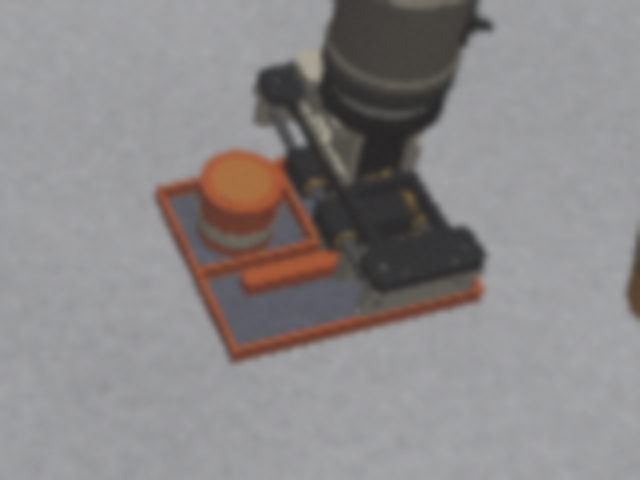

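The crop shows the brush parallel to the trough with its handle end at (248,280), inside the left wall. It will land near the trough's middle once down.

```bash
python3 -m pendant '[0,0,0.3,0,0,0,1,0,0,0.3,0,0,0,1,0,0,0.15,0,0,0,1,0,0,0,0,0,0,1,0,0,0,0,0,0,1,0,0,0,0,0,0,1]'|grep -v rot
python3 go.py 635 160 5.7 98.8
```

```text
time: 49.65
tool_pos: [635.5, 159.5, 7.9]
contact_force: [0.9, -0.4, -1.7]
grip_width: 14.0
finger_force: 30.0
pose [635.5 159.5   7.9] [179.98   0.    98.8 ] t 49.6 w 14.0
shift if turned first [ 0.021 -0.015  0.073]
shift now [ 0.021 -0.015  0.073] turn [ 0.006  0.001 -0.   ]
```

```bash
python3 -m pendant '[0,0,0.07,0,0,0,1,0,0,0.02,0,0,0,1,0,0,0,0,0,0,1,0,0,0,0,0,0,1]'|grep -v rot
python3 -m pendant '[0,0,0,0,0,0,0.5,0,0,0,0,0,0,0.5,0,0,0,0,0,0,0.5,0,0,0,0,0,0,0.5]'|grep -v rot
python3 -m pendant '[0,0,-0.3,0,0,0,0.5,0,0,-0.6,0,0,0,0.5,0,0,-1,0,0,0,0.5,0,0,-1,0,0,0,0.5,0,0,-1,0,0,0,0.5,0,-0.5,-1,0,0,0,0.5,0,-1,-0.5,0,0,0,0.5,0,-1,0,0,0,0,0.5,0,-1,0,0,0,0,0.5,0,-1,0,0,0,0,0.5,0,-1,0,0,0,0,0.5,0,-0.5,0,0,0,0,0.5]'|grep -v rot
python3 -m pendant '[0,0,0,0,0,0,0.5,0,0,0,0,0,0,0.5]'|head -2
python3 - <<'E'
from h import *
for n,pt in(("scene",[590,0,8]),("top",[560,0,8])):
    im=capture(n); p=proj(n,[pt])[0].astype(int)
    cv2.imwrite(f"pics/f_{n}.png",cv2.resize(im[p[1]-80:p[1]+80,p[0]-130:p[0]+130],None,fx=3,fy=3,interpolation=cv2.INTER_CUBIC)[:,:,::-1])
E
python3 meas.py | egrep "cup|magn"
```

```text
time: 50.05
tool_pos: [635.6, 159.5, 5.6]
contact_force: [-1.2, 0.6, 5.2]
grip_width: 14.0
finger_force: 30.0
time: 50.45
tool_pos: [635.2, 159.4, 4.7]
contact_force: [0.1, -0.1, 1.0]
grip_width: 23.0
finger_force: 0.0
time: 51.65
tool_pos: [455.1, 131.7, 167.7]
contact_force: [0.0, -1.1, 1.0]
grip_width: 23.3
finger_force: 0.0
time: 51.85
tool_pos: [458.3, 132.0, 167.8]
top cup None
top magnifier (array([ 663.7, -362.1]), np.float64(0.84))
scene cup (array([668.4, 389.7]), np.float64(0.77))
scene magnifier (array([ 662.6, -360.7]), np.float64(0.92))
```

View pics/f_scene.png

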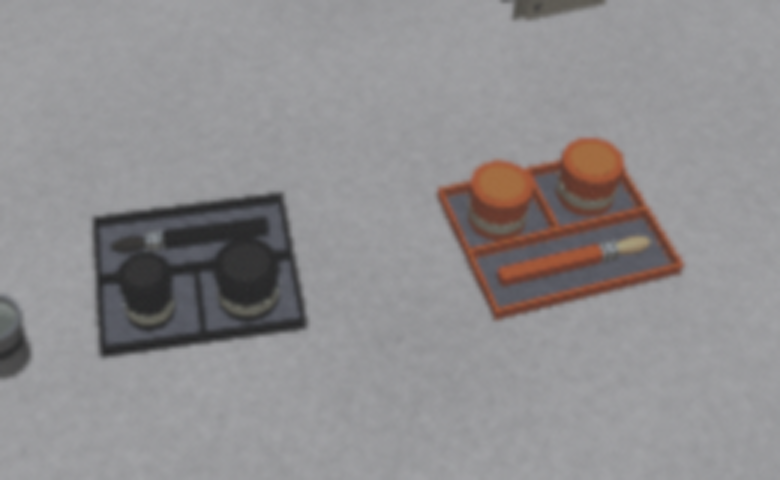

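View pics/f_top.png

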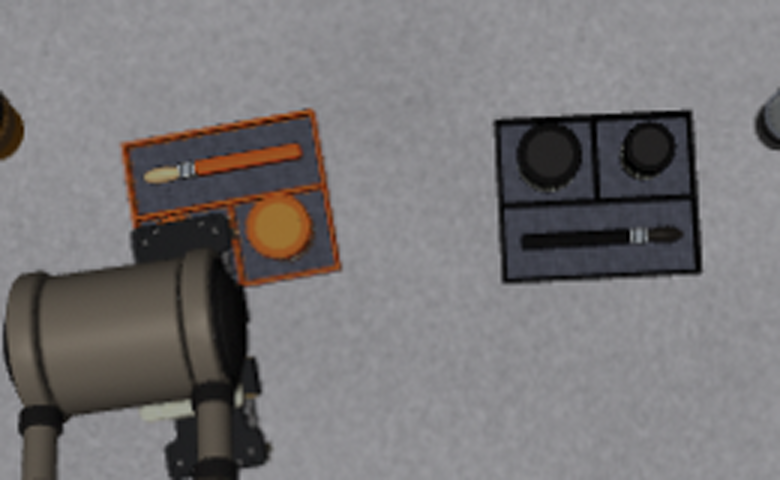

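Both views show all four jars upright in their own wells: black at (148,290) and (247,278), orange at (500,198) and (590,177) in the scene crop. Both brushes lie flat inside their troughs, and the cup and magnifier have not moved. The gripper is clear, so I'll hand in.

```bash
python3 -c "
from plant import *
print(close_job())"
```

```text
the job is handed in; nothing more can be done
None
```

The kit is put away and the job is handed in: both black jars and the black brush are in the black tray, the loose orange jar and orange brush are in the orange tray, and the stored jar, cup and magnifier were left where they stood.

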